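Clear the waste box lid, then hold it just short of its balance point

ROBOT

A 6-joint arm with a two-finger parallel gripper is mounted at the origin on the work surface. World frame = base frame: x ahead of the robot, y to its left, z up, the work surface at z = 0. Lengths are in m, angles in rad, forces in N, time in s.
With the tool pointing down it reaches from about 0.25 to 0.725 m from the base axis. Payload 4 kg.
Tool frame: the origin (TCP) lies midway between the tips of the shut fingers; the grasp point (between the pads) lies 19 mm behind it; z points along the fingers, y is the line along which they close (so a half turn about z gives the same grasp; the last joint's range is limited). The gripper opens to 85 mm and grips with 20 to 120 N. Pads are 22 mm wide; open, the fingers measure 114 mm over their backs; the gripper's body (76 mm by 85 mm) begins 54 mm behind the grasp point. The pads swing forward as they close: fully open they stand 13 mm farther back than shut.
Start: joints at [1.131, 0.241, 0.005, 1.335, 0, 1.571], TCP at [0.213, 0.452, 0.207] pointing down, gripper open.
Joint ranges: [-2.72, 2.72], [-1.05, 1.87], [-1.09, 1.28], [-1.99, 2.15], [-1.42, 1.44], [-3.14, 3.14]. Speed limits (rad/s): [2.79, 2.79, 3.14, 3.14, 3.14, 3.14].

INTERFACE

Orientations are given as a unit quaternion [x, y, z, w].
In Python, from workcell import get_obs, camera, job_done, silhouettes gives the robot as it stands. The module is installed in compiled form; this text tells all that it offers.
- The arm moves only by the tool drive_tool, never from a script. Its argument "increments" is a list of rows, each a list of 3 entries, a list of its own where there are three numbers: the shift along the world's x, y, z in mm, then the turn, a rotation vector about the world's x, y, z in degrees, then the opening, from 0 (shut) to 1 (fully open). A call has 1 to 8 rows; each row shifts and turns the commanded pose from where the row before left it; what a row does not reach is not made up. A row lasts 1/12 s, in which the tool goes at most 41.7 mm and 7.16 degrees, less where a joint would pass 70% of its speed; a pose out of reach is approached as far as the arm can. A call is refused whole if a number of a shift passes 41.7 or a number of a turn 7.16, either way. A call with a gripper value outside its range is refused whole. The fingers move at their own pace and stop on an object; the grip force is fixed at half the most. Time passes only in rows, so rows that do not move let the fingers close. It gives the time, the measured TCP pose, the force, the opening and the grip force at its end, in the units of the state.
- get_obs(): the state, without advancing time (a new reading comes with each control period).
- camera(name): name is "scene" or "top"; returns a dict with "image" (480x640x3 uint8, red, green, blue), "K" (3x3 intrinsics, pixels), "view" (4x4, takes a point from world to camera coordinates). Camera axes: x right, y down, z forward; pixel columns grow to the right and rows downward; lengths in m; the calibration is good to about 2 mm. A picture is of the moment at which its call begins. There is no depth.
- job_done(): hands the job in; it is judged then, once.
Trained networks look in a picture, given as the dict that the camera call returned (one of the last four; its "shot" number tells which), for a name from the list of things; names that differ only in an ending like _2 or _b are one class to them, and where a whole thing is asked for, a point or a joint stands for the part that bears it (a point fixed in the world has none). Each returns a list of dicts, best first, with "conf" (0 to 1); they miss things now and then, are a little off and sometimes report something else, mostly with a low value. They report only what shows in the picture. A call takes as long as a camera call. They do not tell look-alikes from the thing itself.
- silhouettes(query, picture): "region" (480x640 bool, what is visible of it) and "bbox" ([left, top, right, bottom] in pixels, round what is visible of it).
The state is a dict: "clock": time; "joint_pos": joint angles; "joint_vel": joint speeds; "tau": joint torques, N m; "eef_pos": TCP position; "tool_rot": TCP orientation; "ft_force": force on the tool from outside, world axes, zero at the start; "ft_torque": the same for the moment, N m; "grip_width": finger opening in m; "grasp_force": force on a finger pad.
Only numpy, scipy, OpenCV 4.12 (cv2) and the standard library are available. Lean on these libraries where they do the work, as an engineer would, in place of code of your own. Each camera call takes 0.05 s, during which the arm holds its last target. There are 200 camera calls.

TASK

Take the small paint kettle off the lid of the red waste box and hang it by its handle on both prongs of the hook stand, hanging freely and let go. Then, with the lid held by its bar, swing the sprung lid up clearly past its balance point (54 degrees open) to feel the spring take over, bring it back, and finish while still holding it with the fingers, motionless, about 6 degrees below the balance point, so that it would fall shut by itself. Keep the kettle upright and do not disturb the other things on the bench.

Things in the scene. Friction and masses are not known exactly. Their poses are not given: they have to be found in the camera images.
- waste_box: red steel waste box for paint rags, fixed to the bench: 180 mm deep (its x), 240 mm wide (its y), 100 mm high, walls 6 mm. Origin: centre of its underside on the bench; +z up; its front (lid bar side, yellow plate) faces its own -x, the hinge is along its +x rim. It may stand left or right on the bench, turned a little
- lid (a joint): opening angle of the red lid (dark mat on top) in rad, 0 shut, grows as the front edge rises, stop at 1.35. The lid weighs 0.9 kg and a spring helps it: the balance point is at 0.95 rad (54 degrees). Below it the lid falls shut, above it the lid runs open to the stop by itself; near it the hinge moves freely with hardly any force (about 1 N at the bar when shut and empty)
- lid_hinge (a point): point on the lid's hinge axis, mid-width, 106 mm above the bench, 90 mm behind (+x of) the box's origin; the axis runs along the box's y. The lid is a flat plate 12 mm thick, 180 mm from hinge to front edge, its mid-plane passing through the axis; its top is 112 mm above the bench when shut
- lid_bar (a point): middle of the lid's steel grip bar: round, 12 mm thick, 140 mm long along the box's y, 60 mm beyond the lid's front edge in the lid's plane; 240 mm from the hinge axis. 106 mm above the bench when shut (nothing under it), 301 mm at the balance point, 286 mm at 6 degrees below it. 54 mm gap between bar and lid: it can be pinched from above at all angles, turning between the pads
- hook_stand: fixed hook stand, left or right on the bench: foot 12 mm thick, blue post at x = +85 mm, two steel prongs 10 mm thick at y = -34 and +34 mm, axis 200 mm above the bench, running from the post's crossbar towards its own -x: level from x = +85 to -30 mm, then turned up, tips ending 221 mm high at x = -47 mm. Nothing stands above or between the prongs. Origin: on the bench under the prongs
- hook_seat (a point): point midway between the two prongs at the height of their upper side (205 mm above the bench), straight above the stand's origin; axes as the stand. A hung handle lies across both prongs, its centre line 5 mm above this height, anywhere between the upturned tips and the crossbar
- kettle: small steel paint kettle with a blue band, 96 mm across the rim, 80 mm at the foot, 75 mm high, 0.2 to 0.4 kg, standing upright on the waste box's shut lid at the start. Origin: centre of its underside, +z up
- kettle_bar (a point): middle of the kettle's stiff fixed arched handle, 135 mm above its underside: a straight round bar 10 mm thick along the kettle's y, reaching to uprights (10 mm thick) at y = -56 and +56 mm; open space of 55 mm between bar and rim. Pinch it from above in the middle, fingers closing along the kettle's x, between the two prongs
- tape_roll: bystander: masking tape roll, 96 mm across, 25 mm high; origin under its centre
- hardener: bystander: small green tin, 48 mm across, 90 mm high; origin under its centre
- spray_can: bystander: spray can, blue with red cap, 64 mm across, 190 mm high; origin under its centre
- thinner: bystander: green bottle, 72 mm across, 170 mm high; origin under its centre
- paint_tin: bystander: yellow paint tin, 104 mm across, 110 mm high; origin under its centre
- mixing_cup: bystander: white cup, 84 mm across, 90 mm high; origin under its centre
- spatula: bystander: spatula lying flat; origin under its middle
Not all that is in view belongs to the job. What is shaped like the kettle but orange or pink is not meant.

How it is judged:
By the outcome, as a careful person would: the job done as asked, in the order asked, and still so for the second after the job is handed in, while the arm keeps its last pose, push and grip.
It also fails if it takes over 69 s, if anything falls off the work surface, if the arm or the gripper's body presses on something with over 40 N, if the wrist force passes 120 N, or if a joint passes its speed limit or range.

## Working session

There is one attempt and no reset: what is moved stays moved. The work goes in short steps, Python scripts to look and compute and a tool call to move; the robot and the scene stay as the last step left them, time stands still between calls to the robot, and variables do not carry over. Pictures are saved under pics/ and viewed, at most 10 in all, crops included, and the job is handed in when it is done.

Besides the shell and the picture viewer there is one more tool, called after "Request:" as name(argument=value, ...), one argument or row to a line, values as JSON. drive_tool: Moves the arm, as the interface text tells. Its arguments: {"type":"object","properties":{"increments":{"type":"array"}},"required":["increments"]}

```bash
mkdir -p pics; python3 - <<'E'
from workcell import *
import cv2,numpy as np
for n in ("scene","top"):
    p=camera(n); cv2.imwrite(f"pics/{n}0.png",p["image"][:,:,::-1]); print(n,p["K"].tolist(),p["view"].round(4).tolist())
    for q in ("waste_box","lid","hook_stand","kettle","lid_bar"):
        print(q,[(round(d["conf"],2),[int(v) for v in d["bbox"]],int(d["region"].sum())) for d in silhouettes(q,p)][:4])
o=get_obs(); print(o)
E
```

```text
scene [[433.65593004863433, 0.0, 311.526527353607], [0.0, 433.65593004863433, 238.89856220680863], [0.0, 0.0, 1.0]] [[0.1439, 0.9894, 0.0191, -0.0731], [0.6466, -0.0794, -0.7587, -0.2229], [-0.7491, 0.1215, -0.6512, 1.5953], [0.0, 0.0, 0.0, 1.0]]
waste_box [(0.82, [337, 229, 458, 335], 7509)]
lid [(0.95, [338, 229, 456, 307], 4271)]
hook_stand [(0.67, [206, 227, 271, 342], 3877)]
kettle [(0.94, [211, 185, 247, 237], 990), (0.73, [358, 223, 414, 278], 1927), (0.73, [339, 186, 368, 243], 955), (0.64, [404, 196, 437, 246], 763)]
lid_bar [(0.85, [337, 233, 452, 307], 4230), (0.58, [474, 256, 512, 301], 1200), (0.23, [73, 274, 134, 334], 2604)]
top [[450.1823306501945, 0.0, 320.9334106730495], [0.0, 450.1823306501945, 234.99485977383765], [0.0, 0.0, 1.0]] [[0.004, -1.0, -0.009, -0.0023], [-0.9835, -0.0023, -0.1808, 0.5494], [0.1808, 0.0096, -0.9835, 1.0899], [0.0, 0.0, 0.0, 1.0]]
waste_box [(0.94, [184, 162, 298, 273], 7320), (0.29, [183, 165, 298, 273], 6305)]
lid [(0.97, [190, 164, 297, 270], 6603)]
hook_stand []
kettle [(0.96, [215, 175, 276, 222], 1673), (0.95, [235, 292, 279, 346], 1399), (0.75, [389, 320, 433, 375], 1579), (0.74, [151, 272, 207, 315], 1477)]
lid_bar [(0.74, [186, 164, 297, 274], 6611)]
{'clock': 0.6, 'joint_pos': array([1.13100258e+00, 2.40596915e-01, 5.02006011e-03, 1.33518050e+00,
       4.26675259e-05, 1.57081508e+00]), 'joint_vel': array([ 0.00164019, -0.00011381,  0.0005947 ,  0.00111401,  0.0001688 ,
        0.00070704]), 'tau': array([ 9.96097078e-04, -3.71971893e+01,  2.52572304e+01,  1.37757441e-03,
        1.62323812e-05, -7.64576583e-06]), 'eef_pos': array([0.2128715 , 0.4524421 , 0.20741568]), 'tool_rot': array([ 2.18138131e-01,  9.75917904e-01,  2.36682065e-05, -1.65702360e-05]), 'ft_force': array([-0.67152886, -0.86106546, -0.15759068]), 'ft_torque': array([0.06659933, 0.04653898, 0.00766521]), 'grasp_force': 0.0, 'grip_width': 0.08543315246610458}
```

View pics/scene0.png

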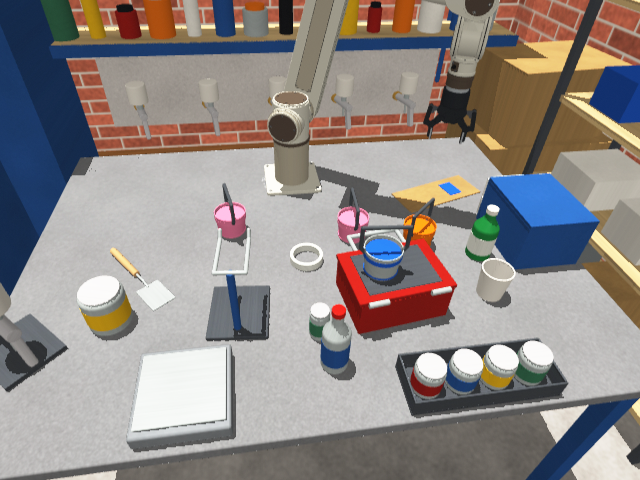

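View pics/top0.png

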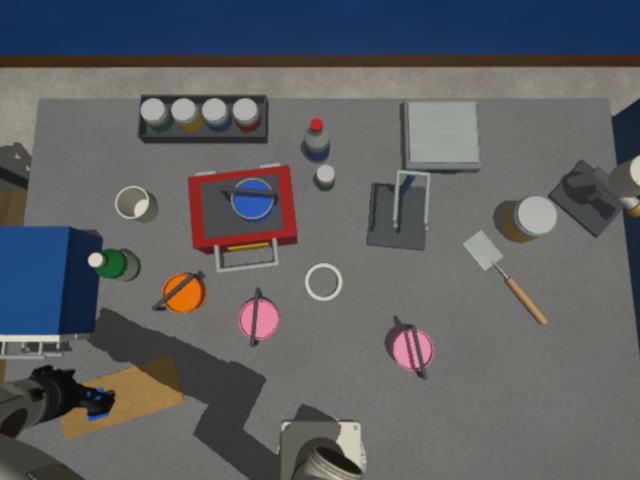

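The blue-banded kettle on the red lid (top ~(250,198), scene ~(383,255)) is the one described. The look-alikes are pink at top (259,318) and (413,349), and orange at (183,293), all on the bench. Enlarged crops to confirm this and to measure the stand:

```bash
python3 - <<'E'
import cv2,numpy as np
s=cv2.imread("pics/scene0.png");t=cv2.imread("pics/top0.png")
def crop(im,x,y,w,h,k):
    c=cv2.resize(im[y:y+h,x:x+w],None,fx=k,fy=k,interpolation=cv2.INTER_CUBIC)
    for i in range(0,w,10):
        cv2.line(c,(i*k,0),(i*k,6 if (x+i)%50 else 14),(0,255,255),1)
    for i in range(0,h,10):
        cv2.line(c,(0,i*k),(6 if (y+i)%50 else 14,i*k),(0,255,255),1)
    return c
cv2.imwrite("pics/m1.png",np.hstack([crop(t,180,160,130,120,3),crop(s,330,210,130,120,3)]))
cv2.imwrite("pics/m2.png",np.hstack([crop(t,360,160,80,100,5),crop(s,200,220,80,100,5)]))
E
```

```text
(no output)
```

View pics/m1.png

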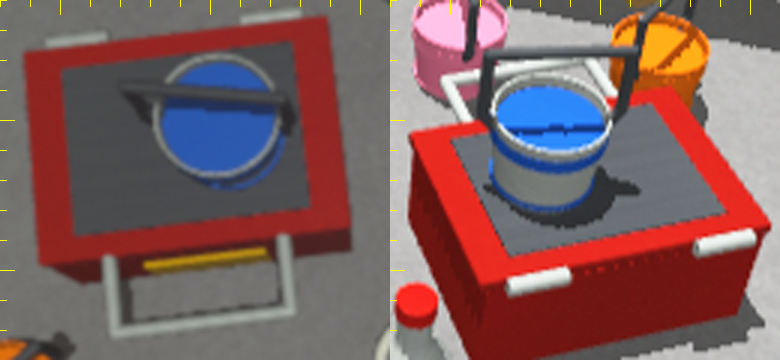

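View pics/m2.png

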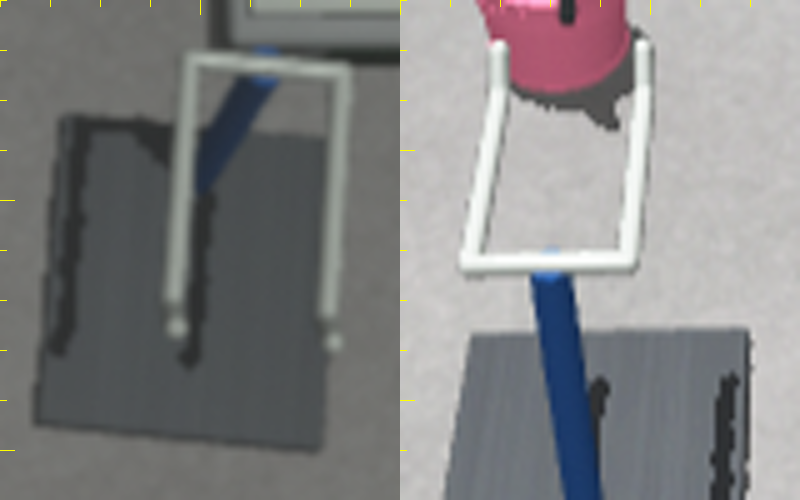

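The crop confirms it: blue-banded kettle on the red lid, handle about along world y, with lid bar and prongs facing the robot. Now I'll fit the poses.

```bash
cat >h.py <<'E'
import numpy as np
from scipy.optimize import least_squares
KT=np.array([[450.1823,0,320.9334],[0,450.1823,234.99486],[0,0,1]]);VT=np.array([[0.004,-1,-0.009,-0.0023],[-0.9835,-0.0023,-0.1808,0.5494],[0.1808,0.0096,-0.9835,1.0899]])
KS=np.array([[433.6559,0,311.5265],[0,433.6559,238.89856],[0,0,1]]);VS=np.array([[0.1439,0.9894,0.0191,-0.0731],[0.6466,-0.0794,-0.7587,-0.2229],[-0.7491,0.1215,-0.6512,1.5953]])
C={'t':(KT,VT),'s':(KS,VS)}
def proj(c,P):
    K,V=C[c];q=K@(V[:,:3]@P+V[:,3]);return q[:2]/q[2]
def fit(obs,x0,z0,free=False):
    """obs: (cam,[u,v],[x,y,z] mm local); pose x,y,yaw(,z)"""
    def W(p,l):
        c,s=np.cos(p[2]),np.sin(p[2]);l=np.array(l)/1e3
        return np.array([p[0]+c*l[0]-s*l[1],p[1]+s*l[0]+c*l[1],(p[3] if free else z0)+l[2]])
    f=lambda p:np.concatenate([proj(c,W(p,l))-uv for c,uv,l in obs])
    r=least_squares(f,list(x0)+([z0] if free else []),loss='soft_l1')
    return r.x,f(r.x).reshape(-1,2).round(1)
E
python3 - <<'E'
from h import *
t=lambda x,y:('t',np.array([180+x/3,160+y/3])); s=lambda x,y:('s',np.array([330+(x-390)/3,210+y/3]))
o=[(t(24,52),(90,120,112)),(t(326,16),(90,-120,112)),(t(351,230),(-90,-120,112)),(t(40,264),(-90,120,112)),(t(114,331),(-150,70,106)),(t(293,309),(-150,-70,106)),
(s(410,135),(-90,-120,112)),(s(668,90),(-90,120,112)),(s(770,227),(90,120,112)),(s(488,285),(90,-120,112)),(s(445,80),(-150,-70,106)),(s(592,62),(-150,70,106))]
u=lambda o:[(a[0],a[1],b) for a,b in o]
for fr in(0,1):
    p,r=fit(u(o),(.6,.2,0),0,fr);print('box',p.round(4),np.degrees(p[2]));print(r.tolist())
c,q=np.cos(p[2]),np.sin(p[2]);print('bar',p[0]-.15*c,p[1]-.15*q)
o=[(t(123,86),(0,56,135)),(t(292,100),(0,-56,135)),(t(218,115),(0,0,75)),(s(487,56),(0,-56,135)),(s(635,52),(0,56,135)),(s(553,116),(0,0,75))]
for fr in(0,1):
    p,r=fit(u(o),(.6,.2,0),.112,fr);print('kettle',p.round(4),np.degrees(p[2]),r.tolist())
t=lambda x,y:('t',np.array([360+x/5,160+y/5])); s=lambda x,y:('s',np.array([200+(x-400)/5,220+y/5]))
o=[(t(190,60),(85,34,200)),(t(345,70),(85,-34,200)),(t(177,328),(-47,34,221)),(t(334,342),(-47,-34,221)),(t(176,297),(-30,34,200)),(t(329,315),(-30,-34,200)),
(s(466,265),(85,-34,200)),(s(632,262),(85,34,200)),(s(499,46),(-47,-34,221)),(s(644,44),(-47,34,221))]
for fr in(0,1):
    p,r=fit(u(o),(.6,-.1,0),0,fr);print('stand',p.round(4),np.degrees(p[2]),r.tolist())
E
```

```text
box [0.6117 0.1931 0.1255] 7.193056682432012
[[1.2, -1.8], [-2.5, -1.4], [-2.8, -1.5], [1.0, -0.7], [-0.2, -0.4], [-1.3, -0.2], [1.2, -2.8], [-0.9, -2.4], [-1.2, -1.2], [-0.5, -1.5], [-0.0, -0.2], [-1.8, -2.1]]
box [ 0.611   0.1945  0.1256 -0.0068] 7.198395977061516
[[1.4, -0.7], [-2.8, -0.2], [-3.2, -0.7], [1.2, 0.0], [-0.1, 0.2], [-1.6, 0.4], [1.5, -1.1], [-0.9, -0.8], [-1.4, 0.4], [-0.2, 0.1], [0.2, 1.5], [-1.8, -0.5]]
bar 0.4622099508477635 0.1756870020274125
kettle [ 0.6101  0.1544 -0.0884] -5.064673739526313 [[0.4, -0.9], [-3.8, -1.0], [-0.7, -0.8], [-0.0, -1.5], [-1.1, -1.2], [-1.1, -2.5]]
kettle [ 0.6099  0.1555 -0.0882  0.1067] -5.053359430513012 [[0.5, -0.1], [-4.0, -0.2], [-0.8, -0.1], [0.2, 0.2], [-1.1, 0.5], [-1.0, -0.9]]
stand [ 0.5826 -0.2001 -0.0966] -5.532828987549283 [[-0.2, -1.8], [-0.9, -1.0], [-0.3, -0.1], [-0.0, 0.2], [-1.0, 0.5], [-0.7, -0.1], [-0.3, 0.0], [-1.8, -0.0], [-1.1, -2.2], [-1.1, -2.2]]
stand [ 0.5826 -0.2005 -0.0956 -0.0029] -5.47879143739122 [[-0.2, -1.4], [-1.0, -0.6], [-0.3, 0.2], [-0.1, 0.4], [-1.0, 0.8], [-0.8, 0.2], [-0.2, 1.0], [-1.9, 0.9], [-1.1, -1.2], [-1.2, -1.3]]
```

Request:
drive_tool(
  increments=[
    [[0, 0, 40], [0, 0, -7], 1],
    [[0, 0, 40], [0, 0, -7], 1],
    [[0, 0, 40], [0, 0, -7], 1],
    [[32, -24, 0], [0, 0, -7], 1],
    [[32, -24, 0], [0, 0, -7], 1],
    [[32, -24, 0], [0, 0, -7], 1],
    [[32, -24, 0], [0, 0, -7], 1],
    [[32, -24, 0], [0, 0, -7], 1],
  ],
)

```text
clock: 1.27
eef_pos: [0.374, 0.3313, 0.3278]
tool_rot: [0.653, 0.758, 0.0, 0.0]
ft_force: [-0.8, 0.8, -0.1]
grip_width: 0.0855
grasp_force: 0.0
```

Request:
drive_tool(
  increments=[
    [[29.5, -22, 0], [0, 0, -7], 1],
    [[29.5, -22, 0], [0, 0, -6.5], 1],
    [[29.5, -22, 0], [0, 0, 0], 1],
    [[29.5, -22, 0], [0, 0, 0], 1],
    [[29.5, -22, 0], [0, 0, 0], 1],
    [[29.5, -22, 0], [0, 0, 0], 1],
    [[29.5, -22, 0], [0, 0, 0], 1],
    [[29.5, -22, 0], [0, 0, 0], 1],
  ],
)

```text
clock: 1.93
eef_pos: [0.6101, 0.155, 0.3275]
tool_rot: [0.736, 0.677, 0.0, 0.0]
ft_force: [1.0, 0.9, -0.1]
grip_width: 0.085
grasp_force: 0.0
```

Request:
drive_tool(
  increments=[
    [[0, 0, -25], [0, 0, 0], 1],
    [[0, 0, -20], [0, 0, 0], 1],
    [[0, 0, -15], [0, 0, 0], 1],
    [[0, 0, 0], [0, 0, 0], 1],
  ],
)

```text
clock: 2.27
eef_pos: [0.6074, 0.1555, 0.2628]
tool_rot: [0.736, 0.677, -0.003, -0.002]
ft_force: [0.5, 0.4, 0.4]
grip_width: 0.0855
grasp_force: 0.0
```

```bash
python3 - <<'E'
from workcell import *
import cv2,numpy as np
s=camera("scene")["image"][:,:,::-1];t=camera("top")["image"][:,:,::-1]
f=lambda im,x,y,w,h:cv2.resize(im[y:y+h,x:x+w],None,fx=3,fy=3,interpolation=cv2.INTER_CUBIC)
cv2.imwrite("pics/m3.png",np.hstack([f(t,180,130,130,150),f(s,330,170,130,150)]))
print(get_obs()["eef_pos"])
E
```

```text
[0.6084876  0.15631732 0.26712882]
```

View pics/m3.png

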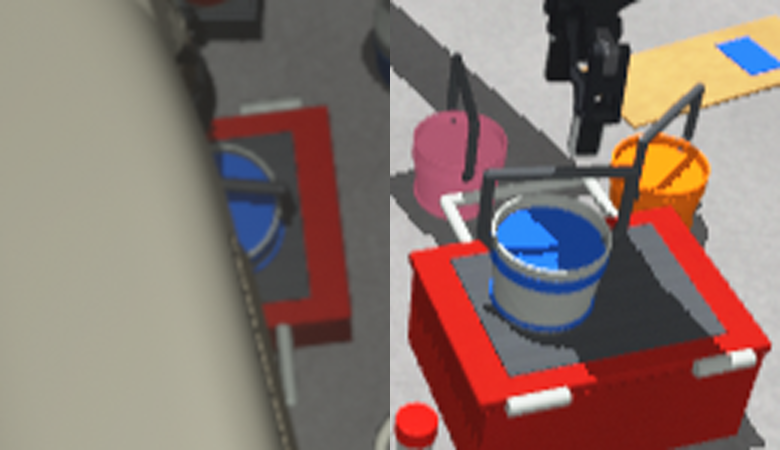

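```bash
python3 - <<'E'
from h import *
for P in [(.608,.156,.267),(.651,.152,.280),(.565,.16,.28),(.61,.155,.247)]:
    q=proj('s',np.array(P)); print(P,q.round(1),'crop',(390+(q[0]-330)*3).round(),((q[1]-170)*3).round())
E
```

```text
(0.608, 0.156, 0.267) [388.1 219.2] crop 564.0 148.0
(0.651, 0.152, 0.28) [392.5 226.7] crop 578.0 170.0
(0.565, 0.16, 0.28) [385.4 203.4] crop 556.0 100.0
(0.61, 0.155, 0.247) [386.7 226.6] crop 560.0 170.0
```

Request:
drive_tool(
  increments=[
    [[0, 0, -15], [0, 0, 0], 1],
    [[0, 0, -14], [0, 0, 0], 1],
    [[0, 0, -10], [0, 0, 0], 1],
    [[0, 0, 0], [0, 0, 0], 1],
  ],
)

```text
clock: 2.7
eef_pos: [0.6083, 0.1566, 0.228]
tool_rot: [0.735, 0.678, -0.0, -0.0]
ft_force: [0.6, -0.6, -0.2]
grip_width: 0.0852
grasp_force: 0.0
```

```bash
python3 - <<'E'
from workcell import *
import cv2,numpy as np
s=camera("scene")["image"][:,:,::-1]
f=lambda im,x,y,w,h:cv2.resize(im[y:y+h,x:x+w],None,fx=5,fy=5,interpolation=cv2.INTER_CUBIC)
cv2.imwrite("pics/m4.png",f(s,330,170,110,110))
o=get_obs();print(o["eef_pos"],o["ft_force"])
E
```

```text
[0.60874617 0.15670553 0.22917854] [-0.47423561  0.2149516  -0.26956081]
```

View pics/m4.png

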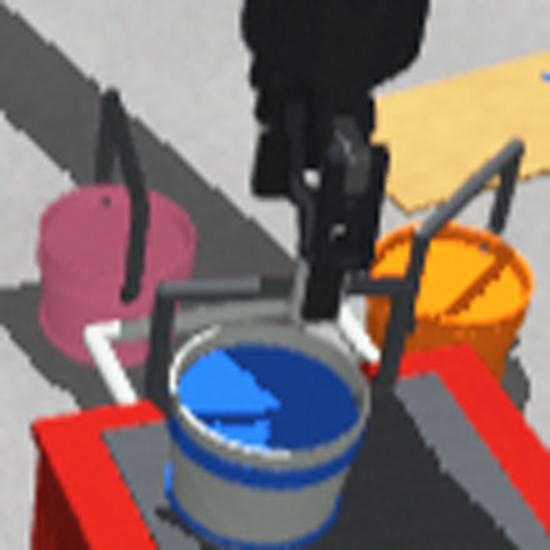

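Request:
drive_tool(
  increments=[
    [[0, -3, -6], [0, 0, 0], 1],
    [[0, 0, 0], [0, 0, 0], 0],
    [[0, 0, 0], [0, 0, 0], 0],
    [[0, 0, 0], [0, 0, 0], 0],
    [[0, 0, 0], [0, 0, 0], 0],
    [[0, 0, 0], [0, 0, 0], 0],
    [[0, 0, 0], [0, 0, 0], 0],
    [[0, 0, 0], [0, 0, 0], 0],
  ],
)

```text
clock: 3.42
eef_pos: [0.6094, 0.1534, 0.2228]
tool_rot: [0.735, 0.678, 0.001, 0.0]
ft_force: [0.4, 0.0, 0.8]
grip_width: 0.0065
grasp_force: 58.7
```

Request:
drive_tool(
  increments=[
    [[0, 0, 10], [0, 0, 0], 0],
    [[0, 0, 10], [0, 0, 0], 0],
    [[0, 0, 0], [0, 0, 0], 0],
    [[0, 0, 0], [0, 0, 0], 0],
  ],
)

```text
clock: 3.75
eef_pos: [0.6091, 0.1535, 0.2427]
tool_rot: [0.735, 0.678, 0.0, 0.0]
ft_force: [0.5, 0.8, -3.4]
grip_width: 0.0068
grasp_force: 58.8
```

```bash
python3 - <<'E'
from workcell import *
import cv2,numpy as np
s=camera("scene")["image"][:,:,::-1]
f=lambda im,x,y,w,h:cv2.resize(im[y:y+h,x:x+w],None,fx=5,fy=5,interpolation=cv2.INTER_CUBIC)
cv2.imwrite("pics/m5.png",f(s,330,170,110,110))
o=get_obs();print(o["eef_pos"],o["ft_force"],o["ft_torque"],o["grip_width"])
E
```

```text
[0.60869346 0.15338721 0.24197658] [-0.2492115   0.1960188  -4.88519767] [-0.0430313   0.03529338 -0.00892565] 0.006273226350116502
```

View pics/m5.png

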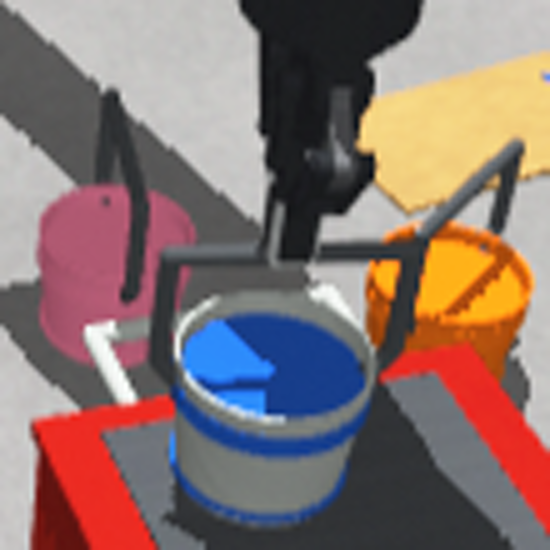

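The kettle is lifted (bar near (290,250) in the crop, clear of the lid). Carrying it to a point in front of the stand.

Request:
drive_tool(
  increments=[
    [[0, 0, 16], [0, 0, 0], 0],
    [[0, 0, 16], [0, 0, 0], 0],
    [[0, 0, 16], [0, 0, 0], 0],
    [[-15, -12, 0], [0, 0, 0], 0],
    [[-25, -20, 0], [0, 0, 0], 0],
    [[-30, -25, 0], [0, 0, 0], 0],
    [[-30, -25, 0], [0, 0, 0], 0],
    [[-25, -25, 0], [0, 0, 0], 0],
  ],
)

```text
clock: 4.47
eef_pos: [0.4811, 0.0456, 0.2893]
tool_rot: [0.735, 0.678, -0.001, -0.001]
ft_force: [0.6, -0.4, -3.2]
grip_width: 0.0064
grasp_force: 59.0
```

Request:
drive_tool(
  increments=[
    [[-18, -30, 0], [0, 0, -0.5], 0],
    [[-12, -32, 0], [0, 0, -0.4], 0],
    [[-6, -34, 0], [0, 0, 0], 0],
    [[-5, -34, 0], [0, 0, 0], 0],
    [[0, -34, 0], [0, 0, 0], 0],
    [[0, -34, 0], [0, 0, 0], 0],
    [[0, -24, 0], [0, 0, 0], 0],
    [[0, -11, 0], [0, 0, 0], 0],
  ],
)

```text
clock: 5.13
eef_pos: [0.4421, -0.1896, 0.2896]
tool_rot: [0.742, 0.67, -0.001, -0.0]
ft_force: [1.1, 0.1, -3.7]
grip_width: 0.0063
grasp_force: 59.0
```

Request:
drive_tool(
  increments=[
    [[0, 0, -15], [0, 0, 0], 0],
    [[0, 0, -20], [0, 0, 0], 0],
    [[0, 0, -20], [0, 0, 0], 0],
    [[0, 0, -15], [0, 0, 0], 0],
    [[0, 0, -4], [0, 0, 0], 0],
    [[0, 0, 0], [0, 0, 0], 0],
    [[0, 0, 0], [0, 0, 0], 0],
  ],
)

```text
clock: 5.72
eef_pos: [0.443, -0.1863, 0.2168]
tool_rot: [0.741, 0.672, 0.0, -0.0]
ft_force: [-0.4, -1.3, -4.1]
grip_width: 0.0064
grasp_force: 58.9
```

```bash
python3 - <<'E'
from workcell import *
import cv2,numpy as np
a=camera("scene");b=camera("top");s=a["image"][:,:,::-1];t=b["image"][:,:,::-1]
f=lambda im,x,y,w,h:cv2.resize(im[y:y+h,x:x+w],None,fx=4,fy=4,interpolation=cv2.INTER_CUBIC)
cv2.imwrite("pics/m6.png",np.hstack([f(t,350,150,90,140),f(s,190,150,100,140)]))
o=get_obs();print(o["eef_pos"],o["tool_rot"],o["ft_force"],o["ft_torque"])
E
```

```text
[ 0.44371951 -0.1866819   0.21765365] [7.40675648e-01 6.71861797e-01 5.25290697e-04 1.01754468e-03] [ 0.36167342 -0.60876822 -2.53904928] [-0.06070395 -0.02229341 -0.02303063]
```

View pics/m6.png

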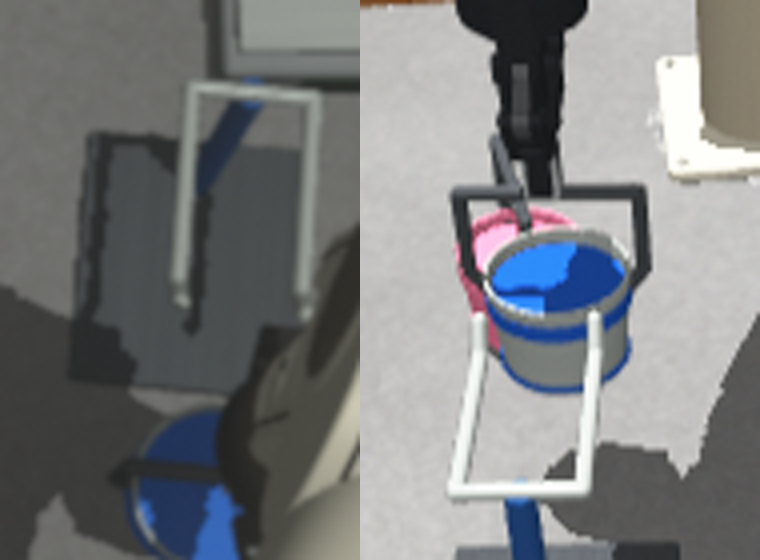

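```bash
python3 - <<'E'
from h import *
s=lambda x,y:('s',np.array([190+(x-360)/4,150+y/4])); t=lambda x,y:('t',np.array([350+x/4,150+y/4]))
o=[(*s(457,192),(0,-56,0)),(*s(643,190),(0,56,0)),(*t(118,475),(0,56,0))]
for fr in (0,1):
    p,r=fit(o,(.44,-.19,-.1),.242,fr);print(p,r.tolist())
o=[(*t(190,90),(85,34,200)),(*t(315,98),(85,-34,200)),(*t(182,300),(-47,34,221)),(*t(307,313),(-47,-34,221)),
(*s(455,490),(85,-34,200)),(*s(586,490),(85,34,200)),(*s(479,318),(-47,-34,221)),(*s(596,316),(-47,34,221))]
for fr in (0,1):
    p,r=fit(o,(.58,-.2,-.1),0,fr);print(p,r.tolist())
E
```

```text
[ 0.44354335 -0.18092103 -0.01623769] [[1.0, 0.0], [-0.2, -2.1], [0.5, -0.5]]
[ 0.43939862 -0.18128867 -0.0855987   0.236065  ] [[1.3, 0.2], [-0.3, -0.2], [0.5, -0.0]]
[ 0.58256364 -0.19895272 -0.09723714] [[-0.1, -2.3], [-1.1, -1.5], [-0.9, 0.5], [-0.5, 0.4], [-0.3, 0.5], [-1.4, -0.1], [-0.5, -2.5], [-0.8, -2.4]]
[ 0.58190976 -0.19948684 -0.09520765 -0.00380999] [[-0.2, -1.5], [-1.3, -0.7], [-0.9, 1.2], [-0.6, 1.0], [-0.2, 1.6], [-1.5, 0.9], [-0.6, -1.4], [-1.0, -1.4]]
```

Request:
drive_tool(
  increments=[
    [[0, -5, 1], [0, 0, 0], 0],
    [[15, -1.5, 0], [0, 0, 0], 0],
    [[18, -1.7, 0], [0, 0, 0], 0],
    [[18, -1.7, 0], [0, 0, 0], 0],
    [[15, -1.4, 0], [0, 0, 0], 0],
    [[8, -0.8, 0], [0, 0, 0], 0],
    [[0, 0, 0], [0, 0, 0], 0],
  ],
)

```text
clock: 6.4
eef_pos: [0.5187, -0.1992, 0.2176]
tool_rot: [0.741, 0.672, 0.0, 0.001]
ft_force: [-0.4, -0.2, -3.7]
grip_width: 0.0063
grasp_force: 59.0
```

Request:
drive_tool(
  increments=[
    [[15, -1.5, 0], [0, 0, 0], 0],
    [[15, -1.5, 0], [0, 0, 0], 0],
    [[15, -1.5, 0], [0, 0, 0], 0],
    [[14, -1.3, 0], [0, 0, 0], 0],
    [[7, -0.7, 0], [0, 0, 0], 0],
    [[0, 0, 0], [0, 0, 0], 0],
    [[0, 0, 0], [0, 0, 0], 0],
  ],
)

```text
clock: 6.98
eef_pos: [0.582, -0.2052, 0.2173]
tool_rot: [0.741, 0.672, -0.0, -0.001]
ft_force: [-0.1, 0.2, -3.8]
grip_width: 0.0064
grasp_force: 59.0
```

```bash
python3 - <<'E'
from workcell import *
import cv2,numpy as np
a=camera("scene");b=camera("top");s=a["image"][:,:,::-1];t=b["image"][:,:,::-1]
f=lambda im,x,y,w,h:cv2.resize(im[y:y+h,x:x+w],None,fx=4,fy=4,interpolation=cv2.INTER_CUBIC)
cv2.imwrite("pics/m7.png",np.hstack([f(t,350,150,90,120),f(s,190,190,100,120)]))
o=get_obs();print(o["eef_pos"],o["tool_rot"],o["ft_force"],o["ft_torque"])
E
```

```text
[ 0.58177337 -0.20517833  0.2175089 ] [ 7.40919961e-01  6.71593114e-01 -3.51026566e-04 -4.20275885e-04] [-0.561917   -0.13025395 -3.47337557] [0.03789078 0.01137314 0.02143346]
```

View pics/m7.png

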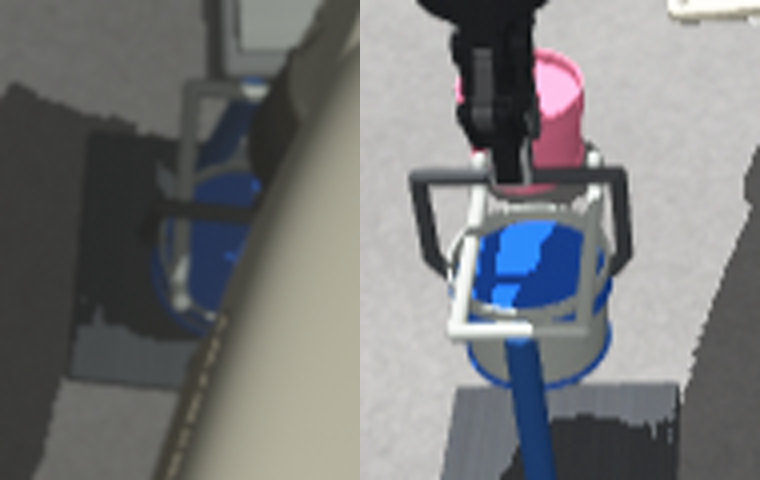

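Both prongs (x 475 and 598 in the scene crop) pass through the handle window, with the bar (412–630) above them and centred. Lowering now.

Request:
drive_tool(
  increments=[
    [[0, 0, -8], [0, 0, 0], 0],
    [[0, 0, -8], [0, 0, 0], 0],
    [[0, 0, -6], [0, 0, 0], 0],
    [[0, 0, -4], [0, 0, 0], 0],
    [[0, 0, -2], [0, 0, 0], 0],
    [[0, 0, 0], [0, 0, 0], 0],
    [[0, 0, 0], [0, 0, 0], 0],
  ],
)

```text
clock: 7.67
eef_pos: [0.5828, -0.2052, 0.1893]
tool_rot: [0.741, 0.672, -0.0, -0.0]
ft_force: [0.0, 0.5, -3.6]
grip_width: 0.0062
grasp_force: 59.0
```

Request:
drive_tool(
  increments=[
    [[0, 0, -1.5], [0, 0, 0], 0],
    [[0, 0, -1], [0, 0, 0], 0],
    [[0, 0, 0], [0, 0, 0], 0],
    [[0, 0, 0], [0, 0, 0], 0],
  ],
)

```text
clock: 8.0
eef_pos: [0.5829, -0.2052, 0.187]
tool_rot: [0.741, 0.672, 0.0, 0.0]
ft_force: [0.0, 0.2, -3.1]
grip_width: 0.0063
grasp_force: 59.0
```

Request:
drive_tool(
  increments=[
    [[0, 0, -1], [0, 0, 0], 0],
    [[0, 0, -1], [0, 0, 0], 0],
    [[0, 0, 0], [0, 0, 0], 0],
    [[0, 0, 0], [0, 0, 0], 0],
  ],
)

```text
clock: 8.33
eef_pos: [0.5832, -0.2053, 0.1857]
tool_rot: [0.741, 0.672, 0.0, 0.001]
ft_force: [-0.8, -0.3, 0.8]
grip_width: 0.0066
grasp_force: 59.5
```

Request:
drive_tool(
  increments=[
    [[0, 0, -1], [0, 0, 0], 0],
    [[0, 0, -0.5], [0, 0, 0], 0],
    [[0, 0, 0], [0, 0, 0], 0],
    [[0, 0, 0], [0, 0, 0], 0],
  ],
)

```text
clock: 8.67
eef_pos: [0.5832, -0.2053, 0.1855]
tool_rot: [0.741, 0.672, 0.001, 0.001]
ft_force: [-2.7, 0.9, 6.7]
grip_width: 0.0062
grasp_force: 60.1
```

Request:
drive_tool(
  increments=[
    [[0, 0, 1.5], [0, 0, 0], 0],
    [[0, 0, 0], [0, 0, 0], 0.1],
    [[0, 0, 0], [0, 0, 0], 0.25],
    [[0, 0, 0], [0, 0, 0], 0.5],
    [[0, 0, 0], [0, 0, 0], 0.7],
    [[0, 0, 0], [0, 0, 0], 0.7],
    [[0, 0, 0], [0, 0, 0], 0.7],
  ],
)

```text
clock: 9.25
eef_pos: [0.5829, -0.2052, 0.1847]
tool_rot: [0.741, 0.672, -0.0, -0.0]
ft_force: [0.4, 0.4, 0.3]
grip_width: 0.0601
grasp_force: 0.0
```

Request:
drive_tool(
  increments=[
    [[0, 0, 10], [0, 0, 0], 0.7],
    [[0, 0, 25], [0, 0, 0], 0.7],
    [[0, 0, 30], [0, 0, 0], 0.7],
    [[0, 0, 30], [0, 0, 0], 0.7],
    [[0, 0, 30], [0, 0, 0], 0.7],
    [[-30, 0, 0], [0, 0, 0], 0.7],
    [[-35, 20, 0], [0, 0, 0], 0.7],
    [[-30, 30, 0], [0, 0, 0], 0.7],
  ],
)

```text
clock: 9.92
eef_pos: [0.488, -0.1572, 0.3107]
tool_rot: [0.742, 0.67, 0.0, 0.001]
ft_force: [0.5, 1.1, 0.6]
grip_width: 0.0598
grasp_force: 0.0
```

```bash
python3 - <<'E'
from workcell import *
import cv2,numpy as np
a=camera("scene");b=camera("top");s=a["image"][:,:,::-1];t=b["image"][:,:,::-1]
f=lambda im,x,y,w,h:cv2.resize(im[y:y+h,x:x+w],None,fx=3,fy=3,interpolation=cv2.INTER_CUBIC)
cv2.imwrite("pics/m8.png",np.hstack([f(t,340,140,110,150),f(s,190,190,100,150)]))
o=get_obs();print(o["eef_pos"],o["tool_rot"],o["ft_force"],o["joint_pos"])
E
```

```text
[ 0.48253581 -0.15239514  0.31030573] [ 0.74024603  0.67233054 -0.00096217 -0.00255817] [ 1.06847427 -0.57808302  0.05098077] [-3.06496472e-01  2.40154155e-01  2.68925965e-01  1.60495819e+00
  9.09670984e-04  1.36038173e+00]
```

View pics/m8.png

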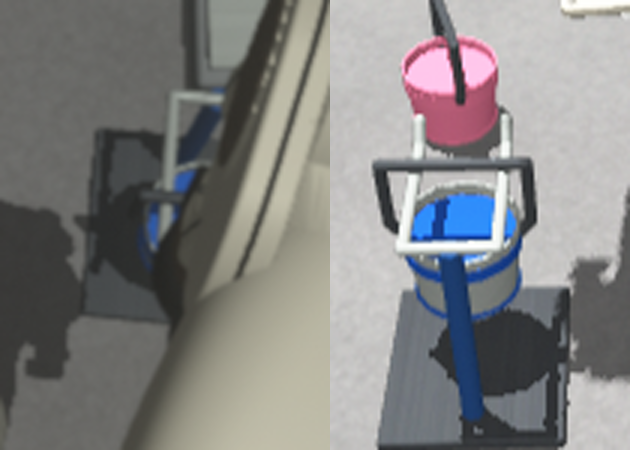

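The kettle hangs from both prongs and is released. Moving to the lid bar.

Request:
drive_tool(
  increments=[
    [[-3, 25, 0], [0, 0, 3], 0.6],
    [[-3, 41, 0], [0, 0, 3], 0.6],
    [[-3, 41, 0], [0, 0, 3], 0.6],
    [[-3, 41, 0], [0, 0, 3.7], 0.6],
    [[-3, 41, 0], [0, 0, 0], 0.6],
    [[-3, 41, 0], [0, 0, 0], 0.6],
    [[-3, 41, 0], [0, 0, 0], 0.6],
    [[-2, 36, 0], [0, 0, 0], 0.6],
  ],
)

```text
clock: 10.68
eef_pos: [0.4655, 0.1538, 0.3111]
tool_rot: [0.662, 0.75, 0.001, 0.0]
ft_force: [0.6, 0.4, 0.1]
grip_width: 0.051
grasp_force: 0.0
```

Request:
drive_tool(
  increments=[
    [[0, 21, -10], [0, 0, 0], 0.6],
    [[0, 0, -30], [0, 0, 0], 0.6],
    [[0, 0, -40], [0, 0, 0], 0.6],
    [[0, 0, -30], [0, 0, 0], 0.6],
    [[0, 0, -15], [0, 0, 0], 0.6],
    [[0, 0, 0], [0, 0, 0], 0.6],
    [[0, 0, 0], [0, 0, 0], 0.6],
    [[0, 0, 0], [0, 0, 0], 0.6],
  ],
)

```text
clock: 11.35
eef_pos: [0.4669, 0.1728, 0.1868]
tool_rot: [0.662, 0.75, 0.001, 0.001]
ft_force: [1.0, 0.1, -0.7]
grip_width: 0.0514
grasp_force: 0.0
```

```bash
python3 - <<'E'
from workcell import *
from h import *
o=get_obs();print(o["eef_pos"],o["tool_rot"],o["ft_force"])
for n in("scene","top"):
    p=camera(n)
    for q in ("lid","kettle"):
        print(n,q,[(round(d["conf"],2),[int(v) for v in d["bbox"]]) for d in silhouettes(q,p)][:4])
    import cv2; cv2.imwrite(f"pics/k_{n}.png",p["image"][:,:,::-1])
E
```

```text
[0.46693701 0.17276383 0.18682389] [0.66198234 0.74951763 0.00143776 0.00079684] [ 0.9926008   0.05760854 -0.67620118]
scene lid [(0.87, [340, 228, 457, 304])]
scene kettle [(0.96, [213, 183, 246, 238]), (0.89, [338, 189, 366, 243]), (0.8, [401, 193, 436, 243]), (0.61, [204, 242, 261, 294])]
top lid [(0.71, [203, 166, 295, 268]), (0.64, [502, 192, 555, 243])]
top kettle [(0.86, [248, 292, 279, 339]), (0.83, [381, 190, 440, 234]), (0.73, [389, 321, 430, 373])]
```

Request:
drive_tool(
  increments=[
    [[-4, 1, -25], [0, 0, 0], 0.6],
    [[0, 0, -25], [0, 0, 0], 0.6],
    [[0, 0, -20], [0, 0, 0], 0.6],
    [[0, 0, -15], [0, 0, 0], 0.6],
    [[0, 0, -10], [0, 0, 0], 0.6],
    [[0, 0, -8], [0, 0, 0], 0.6],
    [[0, 0, 0], [0, 0, 0], 0.6],
  ],
)

```text
clock: 12.23
eef_pos: [0.4607, 0.173, 0.0808]
tool_rot: [0.662, 0.75, -0.001, -0.001]
ft_force: [-1.0, 0.0, -0.2]
grip_width: 0.0513
grasp_force: 0.0
```

Request:
drive_tool(
  increments=[
    [[0, 0, 0], [0, 0, 0], 0.4],
    [[0, 0, 0], [0, 0, 0], 0.25],
    [[0, 0, 0], [0, 0, 0], 0.15],
    [[0, 0, 0], [0, 0, 0], 0],
    [[0, 0, 0], [0, 0, 0], 0],
    [[0, 0, 0], [0, 0, 0], 0],
    [[0, 0, 0], [0, 0, 0], 0],
    [[0, 0, 0], [0, 0, 0], 0],
  ],
)

```text
clock: 12.9
eef_pos: [0.4622, 0.1736, 0.0827]
tool_rot: [0.662, 0.75, 0.001, 0.0]
ft_force: [0.0, -0.6, 5.4]
grip_width: 0.0076
grasp_force: 58.7
```

Request:
drive_tool(
  increments=[
    [[0.3, 0, 12.6], [0, 0, 0], 0],
    [[1, 0.1, 12.5], [0, 0, 0], 0],
    [[1.6, 0.2, 12.5], [0, 0, 0], 0],
    [[2.3, 0.3, 12.3], [0, 0, 0], 0],
    [[2.9, 0.4, 12.2], [0, 0, 0], 0],
    [[3.5, 0.4, 12.1], [0, 0, 0], 0],
    [[4.2, 0.5, 11.9], [0, 0, 0], 0],
    [[4.8, 0.6, 11.5], [0, 0, 0], 0],
  ],
)

```text
clock: 13.57
eef_pos: [0.4816, 0.1756, 0.1795]
tool_rot: [0.662, 0.75, -0.001, -0.0]
ft_force: [-0.9, 1.0, -0.5]
grip_width: 0.0002
grasp_force: 0.0
```

Request:
drive_tool(
  increments=[
    [[0, 0, 0], [0, 0, 0], 0],
  ],
)

```text
clock: 13.65
eef_pos: [0.4838, 0.1762, 0.1812]
tool_rot: [0.662, 0.749, 0.002, 0.001]
ft_force: [0.1, -0.2, -0.2]
grip_width: -0.0
grasp_force: 0.0
```

```bash
python3 - <<'E'
from workcell import *
o=get_obs();print(o["eef_pos"],o["tool_rot"],o["ft_force"],o["ft_torque"])
for n in("scene","top"):
    p=camera(n)
    print(n,[(round(d["conf"],2),[int(v) for v in d["bbox"]]) for d in silhouettes("lid",p)][:3])
E
```

```text
[0.48380752 0.17624838 0.18122582] [0.66205764 0.74945056 0.00162632 0.00094791] [ 0.0570437  -0.15035714 -0.21785188] [ 0.01653561 -0.08489934 -0.06368385]
scene [(0.83, [337, 229, 453, 309]), (0.55, [460, 202, 501, 260]), (0.25, [203, 239, 258, 295])]
top [(0.63, [210, 164, 296, 268])]
```

The bar had been held only at the fingertips and slipped out, so the lid fell shut. I'll regrip about 16 mm deeper.

Request:
drive_tool(
  increments=[
    [[-11, -1.3, 0], [0, 0, 0], 0.6],
    [[-10, -1.2, 0], [0, 0, 0], 0.6],
    [[0, 0, 0], [0, 0, 0], 0.6],
    [[0, 0, -25], [0, 0, 0], 0.6],
    [[0, 0, -25], [0, 0, 0], 0.6],
    [[0, 0, -25], [0, 0, 0], 0.6],
    [[0, 0, -20], [0, 0, 0], 0.6],
    [[0, 0, -10], [0, 0, 0], 0.6],
  ],
)

```text
clock: 14.52
eef_pos: [0.4589, 0.1724, 0.0713]
tool_rot: [0.662, 0.75, -0.002, -0.001]
ft_force: [-1.2, -0.8, -0.4]
grip_width: 0.0511
grasp_force: 0.0
```

Request:
drive_tool(
  increments=[
    [[0, 0, -8], [0, 0, 0], 0.6],
    [[0, 0, 0], [0, 0, 0], 0.4],
    [[0, 0, 0], [0, 0, 0], 0.25],
    [[0, 0, 0], [0, 0, 0], 0],
    [[0, 0, 0], [0, 0, 0], 0],
    [[0, 0, 0], [0, 0, 0], 0],
    [[0, 0, 0], [0, 0, 0], 0],
    [[0, 0, 0], [0, 0, 0], 0],
  ],
)

```text
clock: 15.18
eef_pos: [0.4623, 0.1737, 0.0676]
tool_rot: [0.662, 0.75, 0.001, 0.001]
ft_force: [1.1, -0.1, 4.2]
grip_width: 0.0097
grasp_force: 58.7
```

Request:
drive_tool(
  increments=[
    [[0, 0, 0], [0, 0, 0], 0.4],
    [[0, 0, 0], [0, 0, 0], 0.4],
    [[0, 0, -9], [0, 0, 0], 0.4],
    [[0, 0, 0], [0, 0, 0], 0.25],
    [[0, 0, 0], [0, 0, 0], 0],
    [[0, 0, 0], [0, 0, 0], 0],
    [[0, 0, 0], [0, 0, 0], 0],
    [[0, 0, 0], [0, 0, 0], 0],
  ],
)

```text
clock: 15.85
eef_pos: [0.4623, 0.1731, 0.0577]
tool_rot: [0.662, 0.749, 0.001, 0.001]
ft_force: [5.5, -1.2, -0.4]
grip_width: 0.0104
grasp_force: 58.3
```

Request:
drive_tool(
  increments=[
    [[0.3, 0, 12.6], [0, 0, 0], 0],
    [[1, 0.1, 12.5], [0, 0, 0], 0],
    [[1.6, 0.2, 12.5], [0, 0, 0], 0],
    [[2.3, 0.3, 12.3], [0, 0, 0], 0],
    [[0, 0, 0], [0, 0, 0], 0],
  ],
)

```text
clock: 16.27
eef_pos: [0.4685, 0.1739, 0.1095]
tool_rot: [0.662, 0.749, 0.002, 0.002]
ft_force: [7.2, -2.2, -3.4]
grip_width: 0.0102
grasp_force: 60.3
```

Request:
drive_tool(
  increments=[
    [[2.9, 0.4, 12.2], [0, 0, 0], 0],
    [[3.5, 0.4, 12.1], [0, 0, 0], 0],
    [[4.2, 0.5, 11.9], [0, 0, 0], 0],
    [[4.8, 0.6, 11.5], [0, 0, 0], 0],
    [[0, 0, 0], [0, 0, 0], 0],
  ],
)

```text
clock: 16.68
eef_pos: [0.4848, 0.1761, 0.1566]
tool_rot: [0.662, 0.749, 0.002, 0.002]
ft_force: [7.8, -1.1, -4.7]
grip_width: 0.0101
grasp_force: 61.0
```

```bash
python3 - <<'E'
from workcell import *
o=get_obs();print(o["eef_pos"],o["tool_rot"],o["ft_force"],o["ft_torque"])
for n in("scene","top"):
    p=camera(n)
    print(n,[(round(d["conf"],2),[int(v) for v in d["bbox"]]) for d in silhouettes("lid",p)][:3])
E
```

```text
[0.48481839 0.17607847 0.15662651] [0.6621885  0.74933178 0.00215501 0.00190652] [ 7.7708543  -1.10057724 -4.7305393 ] [-0.11514693 -1.54986958  0.07655568]
scene [(0.8, [344, 202, 457, 304]), (0.21, [207, 228, 271, 340])]
top [(0.79, [214, 163, 297, 252])]
```

Request:
drive_tool(
  increments=[
    [[5.4, 0.7, 11.3], [0, 0, 0], 0],
    [[5.9, 0.7, 11], [0, 0, 0], 0],
    [[6.5, 0.8, 10.7], [0, 0, 0], 0],
    [[7.1, 0.9, 10.4], [0, 0, 0], 0],
    [[0, 0, 0], [0, 0, 0], 0],
  ],
)

```text
clock: 17.3
eef_pos: [0.5088, 0.1791, 0.1984]
tool_rot: [0.662, 0.749, 0.001, 0.001]
ft_force: [8.5, -0.0, -7.6]
grip_width: 0.0103
grasp_force: 59.9
```

Request:
drive_tool(
  increments=[
    [[7.6, 0.9, 10], [0, 0, 0], 0],
    [[8.1, 1, 9.5], [0, 0, 0], 0],
    [[8.6, 1.1, 9.1], [0, 0, 0], 0],
    [[9, 1.1, 8.6], [0, 0, 0], 0],
    [[0, 0, 0], [0, 0, 0], 0],
    [[0, 0, 0], [0, 0, 0], 0],
  ],
)

```text
clock: 17.8
eef_pos: [0.539, 0.183, 0.2338]
tool_rot: [0.662, 0.75, -0.001, -0.001]
ft_force: [3.9, 0.7, -6.9]
grip_width: 0.0104
grasp_force: 59.9
```

Request:
drive_tool(
  increments=[
    [[9.5, 1.2, 8.2], [0, 0, 0], 0],
    [[9.9, 1.2, 7.6], [0, 0, 0], 0],
    [[10.3, 1.3, 7.1], [0, 0, 0], 0],
    [[10.6, 1.3, 6.6], [0, 0, 0], 0],
    [[0, 0, 0], [0, 0, 0], 0],
  ],
)

```text
clock: 18.22
eef_pos: [0.5796, 0.1882, 0.2649]
tool_rot: [0.662, 0.75, -0.001, -0.001]
ft_force: [-1.7, -0.3, -1.2]
grip_width: 0.01
grasp_force: 61.1
```

Request:
drive_tool(
  increments=[
    [[11, 1.4, 6], [0, 0, 0], 0],
    [[5.6, 0.7, 2.8], [0, 0, 0], 0],
    [[0, 0, 0], [0, 0, 0], 0],
    [[0, 0, 0], [0, 0, 0], 0],
    [[0, 0, 0], [0, 0, 0], 0],
    [[0, 0, 0], [0, 0, 0], 0],
  ],
)

```text
clock: 18.72
eef_pos: [0.5954, 0.1902, 0.2739]
tool_rot: [0.662, 0.75, -0.0, -0.001]
ft_force: [-3.2, -0.0, 2.3]
grip_width: 0.0104
grasp_force: 61.4
```

```bash
python3 - <<'E'
from workcell import *
import numpy as np
o=get_obs();e=o["eef_pos"];print(e,o["ft_force"],o["ft_torque"],o["grip_width"])
h=np.hypot(e[0]-.4623,e[1]-.1731)
print(np.degrees(np.arctan2(e[2]-.0577,.240-h)),np.hypot(e[2]-.0577,.240-h))
for n in("scene","top"):
    p=camera(n)
    for q in ("lid","kettle"):
        print(n,q,[(round(d["conf"],2),[int(v) for v in d["bbox"]]) for d in silhouettes(q,p)][:4])
E
```

```text
[0.59537545 0.19017032 0.27394306] [-3.16484069 -0.03454637  2.26153854] [-0.02781996  1.04039498  0.00189197] 0.010433259513963192
63.92184687274296 0.24075284469440836
scene lid [(0.75, [359, 189, 458, 302])]
scene kettle [(0.83, [338, 188, 365, 243]), (0.81, [211, 183, 247, 238]), (0.69, [405, 198, 432, 221]), (0.6, [202, 240, 263, 295])]
top lid [(0.61, [228, 161, 287, 186])]
top kettle [(0.72, [387, 321, 430, 374]), (0.59, [261, 301, 281, 329]), (0.58, [379, 190, 441, 238]), (0.54, [303, 259, 340, 304])]
```

At 64° the force on the tool turned upward, so the spring has taken over. Bringing it back to 48.4°.

Request:
drive_tool(
  increments=[
    [[-11, -1.4, -5.9], [0, 0, 0], 0],
    [[-10.7, -1.3, -6.4], [0, 0, 0], 0],
    [[-10.4, -1.3, -6.9], [0, 0, 0], 0],
    [[-10, -1.3, -7.5], [0, 0, 0], 0],
    [[-11.1, -1.4, -9.4], [0, 0, 0], 0],
    [[0, 0, 0], [0, 0, 0], 0],
    [[0, 0, 0], [0, 0, 0], 0],
    [[0, 0, 0], [0, 0, 0], 0],
  ],
)

```text
clock: 19.68
eef_pos: [0.543, 0.1834, 0.2385]
tool_rot: [0.662, 0.75, 0.0, -0.0]
ft_force: [-5.5, 1.1, 4.7]
grip_width: 0.0101
grasp_force: 61.9
```

```bash
cat >a.py <<'E'
from workcell import *
import numpy as np
o=get_obs();e=o["eef_pos"];print(e,o["ft_force"],o["ft_torque"],o["grip_width"],np.abs(o["joint_vel"]).max())
h=np.hypot(e[0]-.4623,e[1]-.1731)
print(np.degrees(np.arctan2(e[2]-.0577,.240-h)),np.hypot(e[2]-.0577,.240-h))
E
python3 a.py
```

```text
[0.54298139 0.18339663 0.23851336] [-5.4891628   1.14766951  4.6948664 ] [-0.02613646  1.20082463  0.12074881] 0.010139226813991136 0.010597749157171193
48.73295834546607 0.24055729049078783
```

```bash
python3 a.py; python3 - <<'E'
from workcell import *
from h import *
p=camera("scene"); print([(round(d["conf"],2),[int(v) for v in d["bbox"]]) for d in silhouettes("lid",p)][:2])
b=np.array([.6115,.1935]);c,s=np.cos(.1255),np.sin(.1255)
for th in (0,24.3,45,48.7,52,63.9):
    t=np.radians(th);x=.09-.24*np.cos(t);z=.106+.24*np.sin(t)
    print(th,[proj('s',np.array([b[0]+c*x-s*y,b[1]+s*x+c*y,z])).round(1).tolist() for y in(-.07,.07)])
E
```

```text
[0.54298139 0.18339663 0.23851336] [-5.4891628   1.14766951  4.6948664 ] [-0.02613646  1.20082463  0.12074881] 0.010139226813991136 0.010597749157171193
48.73295834546607 0.24055729049078783
[(0.94, [349, 190, 458, 303])]
0 [[348.4, 236.4], [395.6, 228.5]]
24.3 [[354.1, 212.1], [404.4, 204.3]]
45 [[363.6, 200.3], [417.6, 192.2]]
48.7 [[365.7, 199.3], [420.5, 191.1]]
52 [[367.8, 198.8], [423.2, 190.5]]
63.9 [[376.0, 199.8], [433.8, 191.1]]
```

Request:
drive_tool(
  increments=[
    [[-0.5, 0, -0.5], [0, 0, 0], 0],
    [[0, 0, 0], [0, 0, 0], 0],
    [[0, 0, 0], [0, 0, 0], 0],
    [[0, 0, 0], [0, 0, 0], 0],
    [[0, 0, 0], [0, 0, 0], 0],
    [[0, 0, 0], [0, 0, 0], 0],
    [[0, 0, 0], [0, 0, 0], 0],
    [[0, 0, 0], [0, 0, 0], 0],
  ],
)

```text
clock: 20.45
eef_pos: [0.5428, 0.1834, 0.2383]
tool_rot: [0.662, 0.75, 0.0, 0.0]
ft_force: [-6.3, -0.8, 6.6]
grip_width: 0.0102
grasp_force: 62.0
```

```bash
python3 a.py; python3 -c "from workcell import *; print(job_done())"
```

```text
[0.54275861 0.18335683 0.23830632] [-6.2541946  -0.78907396  6.62796689] [-0.05363354  1.19003667  0.03373436] 0.010188768451511288 0.0008414068580129848
48.65996719599794 0.24055094612488198
the job is handed in; nothing more can be done
None
```

Job handed in at about 20.5 s: the kettle hangs free on both prongs, and the lid was swung to about 64° and is now held still by its bar at about 48.7°, but my first grip slipped and the lid fell shut from no more than about 24° before I regripped.

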